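Find the free tilting cover on the stock case and push it open

ROBOT

A 6-joint arm with a two-finger parallel gripper is mounted at the origin on the work surface; the furniture and walls round the work are solid. World frame = base frame: x ahead of the robot, y to its left, z up, the work surface at z = 0. Lengths are in m, angles in rad, forces in N, time in s.
With the tool pointing down it reaches from about 0.35 to 0.775 m from the base axis. Payload 5.5 kg.
Tool frame: the origin (TCP) lies midway between the tips of the shut fingers; the grasp point (between the pads) lies 19 mm behind it (env.hold_point_z is the distance from the TCP to the grasp point, in m); z points along the fingers, y is the line along which they close (so a half turn about z gives the same grasp; the last joint's range is limited). The gripper opens to 85 mm and grips with 20 to 120 N. Pads are 22 mm wide; open, the fingers measure 114 mm over their backs; the gripper's body (76 mm by 85 mm) begins 54 mm behind the grasp point. The pads swing forward as they close: fully open they stand 13 mm farther back than shut.
Start: joints at [1.092, 0.313, 0.046, 1.304, 0, 1.431], TCP at [0.191, 0.542, 0.231] pointing down, gripper open.
Joint ranges: [-2.76, 2.76], [-0.86, 1.69], [-1.03, 1.26], [-2.2, 2.34], [-1.47, 1.5], [-3.14, 3.14]. Speed limits (rad/s): [2.57, 2.57, 3.14, 3.14, 3.14, 3.14].

INTERFACE

Orientations are given as a unit quaternion [w, x, y, z].
In Python, from workcell import env, read_camera gives the robot as it stands. The module is installed in compiled form; this text tells all that it offers.
- The arm moves only by the tool carry_out, never from a script. Its argument "moves" is a list of rows, each an object of numbers: "tx", "ty", "tz": the shift along the world's x, y, z in cm; "wx", "wy", "wz": the turn, a rotation vector about the world's x, y, z in rad; "claw": the closure, from -1 (fully open) to 1 (shut). A call has 1 to 8 rows; each row shifts and turns the commanded pose from where the row before left it; what a row does not reach is not made up. A row lasts 1/8 s, in which the tool goes at most 62.5 mm and 10.7 degrees, less where a joint would pass 70% of its speed; a pose out of reach is approached as far as the arm can. A call is refused whole if a number of a shift passes 6.25 or a number of a turn 0.188, either way. A call with a gripper value outside its range is refused whole. The fingers move at their own pace and stop on an object; "newtons" is the grip in N (left out, the last holds). Time passes only in rows, so rows that do not move let the fingers close. It gives the time, the measured TCP pose, the force, the opening and the grip force at its end, in the units of the state.
- env.get_state(): the state, without advancing time (a new reading comes with each control period).
- read_camera(name): name is "scene" or "top" or "wrist"; returns a dict with "image" (384x512x3 uint8, blue, green, red), "z_map" (384x512 float32, m along the optical axis (not along the pixel's ray), 0 where there is no reading), "fx", "fy", "cx", "cy" (pixels), "camera_from_world" (4x4, takes a point from world to camera coordinates); the wrist camera has in their place "hand_eye" (4x4, takes a point from camera to tool coordinates, whose origin is the TCP and whose axes are the flange's). Camera axes: x right, y down, z forward; pixel columns grow to the right and rows downward; lengths in m; the calibration is good to about 2 mm. A picture is of the moment at which its call begins: read the wrist's pose just before it.
- env.hand_in(): hands the job in; it is judged then, once.
The state is a dict: "clock": time; "joint_pos": joint angles; "qvel": joint speeds; "tau": joint torques, N m; "tcp_pos": TCP position; "orientation": TCP orientation; "wrist_force": force on the tool from outside, world axes, zero at the start; "ft_torque": the same for the moment, N m; "finger_gap": finger opening in m; "grip_force": force on a finger pad.
Only numpy, scipy, OpenCV 4.12 (cv2) and the standard library are available. Lean on these libraries where they do the work, as an engineer would, in place of code of your own. Each camera call takes 0.05 s, during which the arm holds its last target. There are 200 camera calls.

TASK

Four identical see-saw covers lie flush in the top of the wooden stock case, and only one of them is free to tip. Press gently with the fingertips on the ringed far end of one cover after another until you find the one that rocks, then push its raised near edge up and away from you until the cover stands upright or a little beyond, and leave it open. Leave the tools and small things around it where they are.

Things in the scene. Friction and masses are not known exactly. Their poses are not given: they have to be found in the camera images.
- case: light-wood case fixed to the bench, 128 x 346 x 60 mm tall, spanning x -64 to +64, y -150 to +196 mm (wooden deck beyond y = 140). Four identical aluminium covers lie flush in its top (z = 60), centres at y = +108, +36, -36, -108. Origin on the bench below the middle of that row; y runs along the row to the left, x away from the robot. Do not push it or a cover with over 40 N.
- cover_1 (a joint): tip angle of the cover at case y = +108 mm, rad: 0 flush, 1.57 upright, stop 1.83; grows as the far end sinks and the near edge rises. Pivot pin along y at case x = +7.5, z = 57.5 mm. If it is the free one (varies), 1 to 3 N on the ring tips it and pivot friction (0.03 N m) keeps it at any angle; if not, the filled compartment stops it: it gives 0.13 rad at most, stiffly, and springs back.
- press_1 (a point): centre of the 22 mm ring on the top of the cover at y = +108 mm, where to press: 25 mm beyond the pivot, on the far part (45 mm long), which can sink into the case (54 mm deep). The cover is 105 (x) x 60 (y) x 5 mm, with a 1.5 mm gap round it. Moves with the cover.
- edge_1 (a point): middle of the near edge, top face, of the cover at y = +108 mm, 60 mm from the pivot on the robot's side. This edge cannot be pressed down; it rises as the ring goes down. Pushed level at a small angle it jams; from about 45 degrees (0.8 rad) it goes over easily. Moves with the cover.
- cover_2 (a joint): tip angle of the cover at case y = +36 mm, rad: 0 flush, 1.57 upright, stop 1.83; grows as the far end sinks and the near edge rises. Pivot pin along y at case x = +7.5, z = 57.5 mm. If it is the free one (varies), 1 to 3 N on the ring tips it and pivot friction (0.03 N m) keeps it at any angle; if not, the filled compartment stops it: it gives 0.13 rad at most, stiffly, and springs back.
- press_2 (a point): centre of the 22 mm ring on the top of the cover at y = +36 mm, where to press: 25 mm beyond the pivot, on the far part (45 mm long), which can sink into the case (54 mm deep). The cover is 105 (x) x 60 (y) x 5 mm, with a 1.5 mm gap round it. Moves with the cover.
- edge_2 (a point): middle of the near edge, top face, of the cover at y = +36 mm, 60 mm from the pivot on the robot's side. This edge cannot be pressed down; it rises as the ring goes down. Pushed level at a small angle it jams; from about 45 degrees (0.8 rad) it goes over easily. Moves with the cover.
- cover_3 (a joint): tip angle of the cover at case y = -36 mm, rad: 0 flush, 1.57 upright, stop 1.83; grows as the far end sinks and the near edge rises. Pivot pin along y at case x = +7.5, z = 57.5 mm. If it is the free one (varies), 1 to 3 N on the ring tips it and pivot friction (0.03 N m) keeps it at any angle; if not, the filled compartment stops it: it gives 0.13 rad at most, stiffly, and springs back.
- press_3 (a point): centre of the 22 mm ring on the top of the cover at y = -36 mm, where to press: 25 mm beyond the pivot, on the far part (45 mm long), which can sink into the case (54 mm deep). The cover is 105 (x) x 60 (y) x 5 mm, with a 1.5 mm gap round it. Moves with the cover.
- edge_3 (a point): middle of the near edge, top face, of the cover at y = -36 mm, 60 mm from the pivot on the robot's side. This edge cannot be pressed down; it rises as the ring goes down. Pushed level at a small angle it jams; from about 45 degrees (0.8 rad) it goes over easily. Moves with the cover.
- cover_4 (a joint): tip angle of the cover at case y = -108 mm, rad: 0 flush, 1.57 upright, stop 1.83; grows as the far end sinks and the near edge rises. Pivot pin along y at case x = +7.5, z = 57.5 mm. If it is the free one (varies), 1 to 3 N on the ring tips it and pivot friction (0.03 N m) keeps it at any angle; if not, the filled compartment stops it: it gives 0.13 rad at most, stiffly, and springs back.
- press_4 (a point): centre of the 22 mm ring on the top of the cover at y = -108 mm, where to press: 25 mm beyond the pivot, on the far part (45 mm long), which can sink into the case (54 mm deep). The cover is 105 (x) x 60 (y) x 5 mm, with a 1.5 mm gap round it. Moves with the cover.
- edge_4 (a point): middle of the near edge, top face, of the cover at y = -108 mm, 60 mm from the pivot on the robot's side. This edge cannot be pressed down; it rises as the ring goes down. Pushed level at a small angle it jams; from about 45 degrees (0.8 rad) it goes over easily. Moves with the cover.
- solder_spool: small grey wire spool, 38 mm across, 20 mm tall, standing on the flat wooden deck at the case's left (+y) end; loose, to be left alone. Origin at the centre of its underside.
- silver_ring: silver finger ring about 22 mm across, lying on the same deck; loose, to be left alone. Origin at the centre of its underside.
- pliers: green-handled pliers 155 x 60 x 11 mm, lying on the bench along the robot's side of the case; loose, to be left alone. Origin at the centre of its underside.
- sanding_stick: wooden sanding stick 16 x 180 x 9 mm, lying on the bench along the robot's side of the case; loose, to be left alone. Origin at the centre of its underside.
- flux_bottle: brown bottle with white cap, 35 mm across, 68 mm tall, standing on the bench just beyond the case's left end; loose, to be left alone. Origin at the centre of its underside.
- small_steel_block: plain steel bench block 40 x 62 x 24 mm on the bench near the case's front left corner; loose, to be left alone. Origin at the centre of its underside.

How it is judged:
On the way, in this order (a step that is already met when the one before it is completed fails the run):
1. a cover has rocked: it is tipped by more than 0.2 rad (value of joint any of cover_1, cover_2, cover_3, cover_4 above 0.2 rad), for 0.1 s.
2. that cover stands upright (1.35 rad or more) (value of joint any of cover_1, cover_2, cover_3, cover_4 above 1.35 rad), for 0.2 s.
At the end, for the whole second after the job is handed in: the free cover stands at 1.35 rad (77 degrees) or more, at rest, and the other three are shut (below 0.1 rad) (((value of joint cover_1 above 1.35 rad and velocity of joint cover_1 between -0.05 and 0.05 rad/s and value of joint each of cover_2, cover_3, cover_4 below 0.1 rad) or (value of joint cover_2 above 1.35 rad and velocity of joint cover_2 between -0.05 and 0.05 rad/s and value of joint each of cover_1, cover_3, cover_4 below 0.1 rad) or (value of joint cover_3 above 1.35 rad and velocity of joint cover_3 between -0.05 and 0.05 rad/s and value of joint each of cover_1, cover_2, cover_4 below 0.1 rad) or (value of joint cover_4 above 1.35 rad and velocity of joint cover_4 between -0.05 and 0.05 rad/s and value of joint each of cover_1, cover_2, cover_3 below 0.1 rad))); the robot touches nothing.
It fails at once if the case or a cover is pushed with more than 40 N (contact force between case and the fingers above 40 N or contact force between case and the arm above 40 N).
It fails at once if one of the tools or small things round the work is moved or lifted by more than 20 mm (distance of any of solder_spool, silver_ring, pliers, sanding_stick, flux_bottle, small_steel_block from where it was at the start of the episode above 0.02 m).
It also fails if it takes over 51 s, if anything falls off the work surface, if the arm or the gripper's body presses on something with over 40 N, if the wrist force passes 120 N, or if a joint passes its speed limit or range.

## Working session

There is one attempt and no reset: what is moved stays moved. The work goes in short steps, Python scripts to look and compute and a tool call to move; the robot and the scene stay as the last step left them, time stands still between calls to the robot, and variables do not carry over. Pictures are saved under pics/ and viewed, at most 10 in all, crops included, and the job is handed in when it is done.

Besides the shell and the picture viewer there is one more tool, called after "Emit:" as name(argument=value, ...) on one line, values as JSON. carry_out: Moves the arm, as the interface text tells. Its arguments: {"type":"object","properties":{"moves":{"type":"array","items":{"type":"object","properties":{"tx":{"type":"number"},"ty":{"type":"number"},"tz":{"type":"number"},"wx":{"type":"number"},"wy":{"type":"number"},"wz":{"type":"number"},"claw":{"type":"number"}}}},"newtons":{"type":"number"}},"required":["moves"]}

```bash
mkdir -p pics
python3 - <<'E'
from workcell import env, read_camera
import cv2,numpy as np
s=env.get_state(); print({k:np.round(v,3).tolist() for k,v in s.items()})
for n in("scene","top"):
    c=read_camera(n); cv2.imwrite(f"pics/{n}0.png",c["image"]); np.savez(f"{n}0.npz",**c)
    print(n,c["fx"],c["fy"],c["cx"],c["cy"],np.round(c["camera_from_world"],3).tolist())
E
```

```text
{'clock': 0.0, 'joint_pos': [1.092, 0.314, 0.045, 1.304, 0.0, 1.431], 'qvel': [-0.001, -0.002, -0.001, 0.0, 0.001, 0.002], 'tau': [0.003, -48.063, 29.853, 0.019, 0.0, 0.0], 'tcp_pos': [0.191, 0.542, 0.23], 'orientation': [-0.0, 0.169, 0.986, -0.001], 'wrist_force': [-0.216, 0.298, -0.442], 'ft_torque': [-0.012, -0.059, -0.035], 'grip_force': 0.0, 'finger_gap': 0.085}
scene 350.10910796438475 350.10910796438475 266.1370970612009 196.1359269819665 [[0.554, 0.832, 0.017, -0.238], [0.57, -0.365, -0.736, -0.26], [-0.607, 0.418, -0.676, 1.26], [0.0, 0.0, 0.0, 1.0]]
top 487.9443143668027 487.9443143668027 253.96488413771118 187.4617473598344 [[0.061, -0.998, 0.002, -0.11], [-0.973, -0.06, -0.222, 0.544], [0.222, 0.012, -0.975, 0.791], [0.0, 0.0, 0.0, 1.0]]
```

View pics/top0.png

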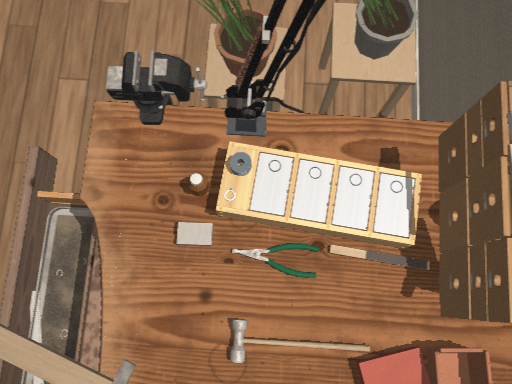

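View pics/scene0.png

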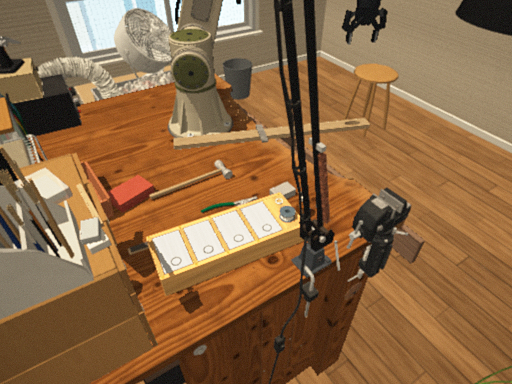

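The top view shows the case rotated slightly: spool at (239,163), ring at (230,195), four white covers with press rings at about (275,166), (315,172), (355,180) and (397,187). A lamp post stands behind the case at (246,110) and a drawer cabinet to its right from column 440. In the scene view the same row runs from (300,205) to (160,260).

```bash
cat > h.py <<'E'
import numpy as np,cv2
def ray(c,uv,z):
    M=np.linalg.inv(c["camera_from_world"]); d=M[:3,:3]@[(uv[0]-c["cx"])/c["fx"],(uv[1]-c["cy"])/c["fy"],1]; o=M[:3,3]
    return o+d*(z-o[2])/d[2]
def zpt(c,u,v):
    z=c["z_map"][v,u]; M=np.linalg.inv(c["camera_from_world"])
    return (M@[(u-c["cx"])/c["fx"]*z,(v-c["cy"])/c["fy"]*z,z,1])[:3]
E
python3 - <<'E'
from h import *
for n in("top","scene"):
    c=dict(np.load(n+"0.npz")); hsv=cv2.cvtColor(c["image"],cv2.COLOR_BGR2HSV)
    m=((hsv[...,1]<40)&(hsv[...,2]>150)).astype(np.uint8)
    cs,_=cv2.findContours(m,cv2.RETR_EXTERNAL,cv2.CHAIN_APPROX_NONE)
    for k in cs:
        if cv2.contourArea(k)<300: continue
        # use world-plane points
        P=np.array([ray(c,p[0],.06)[:2] for p in k],np.float32)
        r=cv2.minAreaRect(P*1000); print(n,cv2.contourArea(k),np.round(r[0],1),np.round(r[1],1),round(r[2],1),cv2.boundingRect(k))
c=dict(np.load("top0.npz"))
for uv in[(275,190),(315,195),(350,200),(395,207),(239,155),(225,183)]: print(uv,zpt(c,*uv).round(3))
for uv in[(246,100),(248,60),(246,125),(262,100),(270,30),(440,150),(480,150),(445,230),(442,300),(285,247),(240,252),(196,180),(340,250),(425,264),(195,232)]: print("ob",uv,zpt(c,*uv).round(3))
E
```

```text
top 302.5 [292.4 -68.4] [66.  18.3] 0.6 (233, 320, 14, 43)
top 699.0 [463.8  20.8] [37.1 59.8] 1.3 (177, 222, 36, 23)
top 684.0 [382.4 260.5] [ 33.2 222.2] 84.6 (31, 209, 42, 134)
top 1742.5 [ 535. -321.] [ 60.6 104.8] 83.6 (374, 173, 36, 64)
top 1963.5 [ 543.3 -249.6] [ 60.9 104.8] 83.5 (332, 167, 42, 63)
top 1940.0 [ 551.4 -178.3] [ 60.9 104.9] 83.5 (291, 160, 43, 63)
top 1919.5 [ 559.7 -106.6] [ 60.6 104.8] 83.4 (250, 153, 43, 62)
top 300.5 [ 815.9 -314.5] [242.6 105. ] 0.3 (362, 0, 57, 120)
scene 856.0 [ 536.  -318.8] [ 58.2 103.7] 83.8 (153, 231, 39, 40)
scene 887.5 [ 543.9 -248. ] [ 59.3 104. ] 83.5 (184, 221, 40, 40)
scene 807.0 [ 552.3 -176.6] [ 59.2 103.4] 83.3 (213, 211, 41, 38)
scene 733.0 [ 560.3 -105.2] [ 59.1 103.9] 83.5 (241, 202, 41, 36)
scene 334.0 [ 160.  -510.5] [92.9 45.8] 18.3 (34, 175, 29, 23)
scene 523.5 [-959.6  678.7] [144.6 533.1] 59.0 (218, 0, 27, 27)
scene 2278.5 [-1187.1    33.9] [404.2 944.4] 83.5 (66, 0, 75, 53)
(275, 190) [ 0.547 -0.113  0.064]
(315, 195) [ 0.543 -0.184  0.06 ]
(350, 200) [ 0.539 -0.245  0.057]
(395, 207) [ 0.53  -0.323  0.06 ]
(239, 155) [ 0.601 -0.047  0.081]
(225, 183) [ 0.555 -0.025  0.06 ]
ob (246, 100) [ 0.708 -0.053  0.071]
ob (248, 60) [ 0.698 -0.059  0.241]
ob (246, 125) [ 0.673 -0.054  0.035]
ob (262, 100) [ 0.693 -0.082  0.109]
ob (270, 30) [ 0.687 -0.088  0.345]
ob (440, 150) [ 0.653 -0.42   0.016]
ob (480, 150) [ 0.603 -0.419  0.179]
ob (445, 230) [ 0.5   -0.418  0.034]
ob (442, 300) [ 0.379 -0.417  0.017]
ob (285, 247) [ 0.455 -0.139  0.008]
ob (240, 252) [ 0.441 -0.058  0.012]
ob (196, 180) [0.556 0.025 0.067]
ob (340, 250) [ 0.455 -0.237  0.012]
ob (425, 264) [ 0.44 -0.39  0.01]
ob (195, 232) [0.47  0.024 0.025]
```

Emit:
carry_out(moves=[{"tx": 2.5,"ty": -4.1,"wz": 0.03,"claw": 1},{"tx": 2.5,"ty": -4.1,"wz": 0.03,"claw": 1},{"tx": 2.5,"ty": -4.1,"wz": 0.03,"claw": 1},{"tx": 2.5,"ty": -4.1,"wz": 0.03,"claw": 1},{"tx": 2.5,"ty": -4.1,"wz": 0.03,"claw": 1},{"tx": 2.5,"ty": -4.1,"wz": 0.03,"claw": 1},{"tx": 2.5,"ty": -4.1,"wz": 0.03,"claw": 1},{"tx": 2.5,"ty": -4.1,"wz": 0.02,"claw": 1}], newtons=20)

```text
invalid input at $.moves[0]: expected keys tx, ty, tz, wx, wy, wz, claw
```

Emit:
carry_out(moves=[{"tx": 2.5,"ty": -4.1,"claw": 1},{"tx": 2.5,"ty": -4.1,"claw": 1},{"tx": 2.5,"ty": -4.1,"claw": 1},{"tx": 2.5,"ty": -4.1,"claw": 1},{"tx": 2.5,"ty": -4.1,"claw": 1},{"tx": 2.5,"ty": -4.1,"claw": 1},{"tx": 2.5,"ty": -4.1,"claw": 1},{"claw": 1}])

```text
invalid input at $.moves[0]: expected keys tx, ty, tz, wx, wy, wz, claw
```

Emit:
carry_out(moves=[{"tx": 2.5,"ty": -4.1,"tz": 0,"wx": 0,"wy": 0,"wz": 0.03,"claw": 1},{"tx": 2.5,"ty": -4.1,"tz": 0,"wx": 0,"wy": 0,"wz": 0.03,"claw": 1},{"tx": 2.5,"ty": -4.1,"tz": 0,"wx": 0,"wy": 0,"wz": 0.03,"claw": 1},{"tx": 2.5,"ty": -4.1,"tz": 0,"wx": 0,"wy": 0,"wz": 0.03,"claw": 1},{"tx": 2.5,"ty": -4.1,"tz": 0,"wx": 0,"wy": 0,"wz": 0.03,"claw": 1},{"tx": 2.5,"ty": -4.1,"tz": 0,"wx": 0,"wy": 0,"wz": 0.03,"claw": 1},{"tx": 2.5,"ty": -4.1,"tz": 0,"wx": 0,"wy": 0,"wz": 0.03,"claw": 1},{"tx": 2.5,"ty": -4.1,"tz": 0,"wx": 0,"wy": 0,"wz": 0.02,"claw": 1}], newtons=20)

```text
clock: 1.1
tcp_pos: [0.3915, 0.2129, 0.2311]
orientation: [-0.0, 0.054, 0.999, 0.0]
wrist_force: [0.4, -0.5, -0.6]
finger_gap: 0.0001
grip_force: 0.0
```

Emit:
carry_out(moves=[{"tx": 2.5,"ty": -4.1,"tz": 0,"wx": 0,"wy": 0,"wz": 0,"claw": 1},{"tx": 2.5,"ty": -4.1,"tz": 0,"wx": 0,"wy": 0,"wz": 0,"claw": 1},{"tx": 2.5,"ty": -4.1,"tz": 0,"wx": 0,"wy": 0,"wz": 0,"claw": 1},{"tx": 2.5,"ty": -4.1,"tz": 0,"wx": 0,"wy": 0,"wz": 0,"claw": 1},{"tx": 2.5,"ty": -4.1,"tz": 0,"wx": 0,"wy": 0,"wz": 0,"claw": 1},{"tx": 2.5,"ty": -4.1,"tz": 0,"wx": 0,"wy": 0,"wz": 0,"claw": 1},{"tx": 2.5,"ty": -4.1,"tz": 0,"wx": 0,"wy": 0,"wz": 0,"claw": 1},{"tx": 0,"ty": 0,"tz": 0,"wx": 0,"wy": 0,"wz": 0,"claw": 1}])

```text
clock: 2.1
tcp_pos: [0.5673, -0.0755, 0.2301]
orientation: [-0.0, 0.056, 0.998, -0.0]
wrist_force: [-0.7, 0.5, -0.2]
finger_gap: -0.0001
grip_force: 0.0
```

Emit:
carry_out(moves=[{"tx": 1.5,"ty": -2.0,"tz": -3,"wx": 0,"wy": 0,"wz": 0,"claw": 1},{"tx": 1.0,"ty": -1.5,"tz": -4,"wx": 0,"wy": 0,"wz": 0,"claw": 1},{"tx": 0,"ty": 0,"tz": -4,"wx": 0,"wy": 0,"wz": 0,"claw": 1},{"tx": 0,"ty": 0,"tz": -3,"wx": 0,"wy": 0,"wz": 0,"claw": 1},{"tx": 0,"ty": 0,"tz": -1.5,"wx": 0,"wy": 0,"wz": 0,"claw": 1},{"tx": 0,"ty": 0,"tz": -0.9,"wx": 0,"wy": 0,"wz": 0,"claw": 1},{"tx": 0,"ty": 0,"tz": 0,"wx": 0,"wy": 0,"wz": 0,"claw": 1}])

```text
clock: 2.98
tcp_pos: [0.5912, -0.1074, 0.0676]
orientation: [0.0, 0.054, 0.999, 0.0]
wrist_force: [0.2, 0.4, 0.1]
finger_gap: -0.0001
grip_force: 0.0
```

Emit:
carry_out(moves=[{"tx": 0,"ty": 0,"tz": -0.3,"wx": 0,"wy": 0,"wz": 0,"claw": 1},{"tx": 0,"ty": 0,"tz": -0.3,"wx": 0,"wy": 0,"wz": 0,"claw": 1},{"tx": 0,"ty": 0,"tz": -0.2,"wx": 0,"wy": 0,"wz": 0,"claw": 1},{"tx": 0,"ty": 0,"tz": 0,"wx": 0,"wy": 0,"wz": 0,"claw": 1}])

```text
clock: 3.48
tcp_pos: [0.5915, -0.1078, 0.0598]
orientation: [0.0, 0.054, 0.999, -0.0]
wrist_force: [0.1, -0.1, 3.1]
finger_gap: 0.0001
grip_force: 0.9
```

Contact at z ≈ 0.060. I'll press a further 2 mm at a time.

Emit:
carry_out(moves=[{"tx": 0,"ty": 0,"tz": -0.2,"wx": 0,"wy": 0,"wz": 0,"claw": 1},{"tx": 0,"ty": 0,"tz": 0,"wx": 0,"wy": 0,"wz": 0,"claw": 1}])

```text
clock: 3.72
tcp_pos: [0.5916, -0.1078, 0.0593]
orientation: [0.001, 0.054, 0.999, -0.0]
wrist_force: [-3.7, 0.9, 11.9]
finger_gap: -0.0002
grip_force: 5.9
```

Cover 1 is stiff (12 N for 0.5 mm), so it is blocked. On to cover 2.

Emit:
carry_out(moves=[{"tx": 0,"ty": 0,"tz": 1.2,"wx": 0,"wy": 0,"wz": 0,"claw": 1},{"tx": -0.4,"ty": -3.6,"tz": 0.6,"wx": 0,"wy": 0,"wz": 0,"claw": 1},{"tx": -0.4,"ty": -3.6,"tz": 0,"wx": 0,"wy": 0,"wz": 0,"claw": 1},{"tx": 0,"ty": 0,"tz": -1.0,"wx": 0,"wy": 0,"wz": 0,"claw": 1},{"tx": 0,"ty": 0,"tz": -0.4,"wx": 0,"wy": 0,"wz": 0,"claw": 1},{"tx": 0,"ty": 0,"tz": -0.2,"wx": 0,"wy": 0,"wz": 0,"claw": 1},{"tx": 0,"ty": 0,"tz": -0.2,"wx": 0,"wy": 0,"wz": 0,"claw": 1},{"tx": 0,"ty": 0,"tz": 0,"wx": 0,"wy": 0,"wz": 0,"claw": 1}])

```text
clock: 4.72
tcp_pos: [0.5826, -0.179, 0.0592]
orientation: [-0.0, 0.054, 0.999, -0.001]
wrist_force: [-5.5, 0.2, 13.0]
finger_gap: -0.0004
grip_force: 6.4
```

Cover 2 is blocked too (13 N). Next is cover 3.

Emit:
carry_out(moves=[{"tx": 0,"ty": 0,"tz": 1.2,"wx": 0,"wy": 0,"wz": 0,"claw": 1},{"tx": -0.4,"ty": -3.6,"tz": 0.6,"wx": 0,"wy": 0,"wz": 0,"claw": 1},{"tx": -0.4,"ty": -3.6,"tz": 0,"wx": 0,"wy": 0,"wz": 0,"claw": 1},{"tx": 0,"ty": 0,"tz": -1.0,"wx": 0,"wy": 0,"wz": 0,"claw": 1},{"tx": 0,"ty": 0,"tz": -0.4,"wx": 0,"wy": 0,"wz": 0,"claw": 1},{"tx": 0,"ty": 0,"tz": -0.2,"wx": 0,"wy": 0,"wz": 0,"claw": 1},{"tx": 0,"ty": 0,"tz": -0.2,"wx": 0,"wy": 0,"wz": 0,"claw": 1},{"tx": 0,"ty": 0,"tz": 0,"wx": 0,"wy": 0,"wz": 0,"claw": 1}])

```text
clock: 5.72
tcp_pos: [0.5753, -0.2509, 0.0573]
orientation: [0.0, 0.054, 0.999, 0.0]
wrist_force: [-0.8, 0.5, 0.5]
finger_gap: 0.0004
grip_force: 0.0
```

Cover 3 yields with almost no force, so it is the free one. I'll continue down.

Emit:
carry_out(moves=[{"tx": 0,"ty": 0,"tz": -0.3,"wx": 0,"wy": 0,"wz": 0,"claw": 1},{"tx": 0,"ty": 0,"tz": -0.3,"wx": 0,"wy": 0,"wz": 0,"claw": 1},{"tx": 0,"ty": 0,"tz": -0.4,"wx": 0,"wy": 0,"wz": 0,"claw": 1},{"tx": 0,"ty": 0,"tz": 0,"wx": 0,"wy": 0,"wz": 0,"claw": 1}])

```text
clock: 6.22
tcp_pos: [0.5751, -0.2518, 0.0468]
orientation: [-0.0, 0.054, 0.999, 0.0]
wrist_force: [0.2, 0.8, 0.1]
finger_gap: 0.0001
grip_force: 0.3
```

Emit:
carry_out(moves=[{"tx": 0,"ty": 0,"tz": -0.4,"wx": 0,"wy": 0,"wz": 0,"claw": 1},{"tx": 0,"ty": 0,"tz": -0.4,"wx": 0,"wy": 0,"wz": 0,"claw": 1},{"tx": 0,"ty": 0,"tz": -0.4,"wx": 0,"wy": 0,"wz": 0,"claw": 1},{"tx": 0,"ty": 0,"tz": -0.3,"wx": 0,"wy": 0,"wz": 0,"claw": 1},{"tx": 0,"ty": 0,"tz": 0,"wx": 0,"wy": 0,"wz": 0,"claw": 1}])

```text
clock: 6.85
tcp_pos: [0.5747, -0.2514, 0.0317]
orientation: [-0.0, 0.054, 0.999, 0.0]
wrist_force: [0.4, -0.2, -0.4]
finger_gap: -0.0001
grip_force: 0.1
```

Run:
```python
from workcell import env, read_camera
import cv2,numpy as np
c=read_camera("scene"); np.savez("scene1.npz",**c)
d=read_camera("top")
im=np.hstack([cv2.resize(c["image"][150:320,100:360],None,fx=1.5,fy=1.5),cv2.resize(d["image"][120:290,200:450],None,fx=1.5,fy=1.5)])
cv2.imwrite("pics/s1.png",im); print(im.shape)
```

```text
(255, 765, 3)
```

View pics/s1.png

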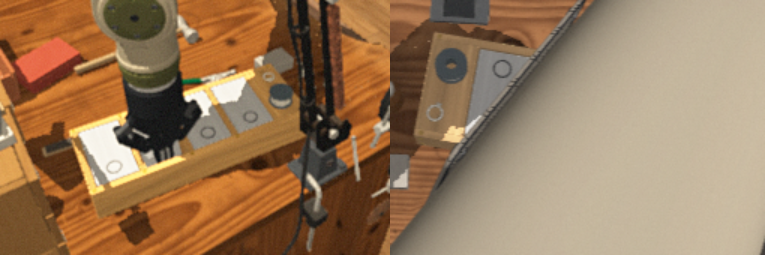

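The left half shows the gripper at (155,130) with its fingers sunk into cover 3's opening; covers 1, 2 and 4 look flush. In the right half the arm hides the case. I'll press a little deeper, then withdraw upward.

Emit:
carry_out(moves=[{"tx": 0,"ty": 0,"tz": -0.3,"wx": 0,"wy": 0,"wz": 0,"claw": 1},{"tx": 0,"ty": 0,"tz": -0.3,"wx": 0,"wy": 0,"wz": 0,"claw": 1},{"tx": 0,"ty": 0,"tz": 0,"wx": 0,"wy": 0,"wz": 0,"claw": 1}])

```text
clock: 7.32
tcp_pos: [0.575, -0.2516, 0.026]
orientation: [-0.0, 0.054, 0.999, 0.0]
wrist_force: [0.7, -0.2, 0.1]
finger_gap: -0.0003
grip_force: 0.3
```

Emit:
carry_out(moves=[{"tx": 0.2,"ty": 0,"tz": 1,"wx": 0,"wy": 0,"wz": 0,"claw": 1},{"tx": 0.3,"ty": 0,"tz": 2,"wx": 0,"wy": 0,"wz": 0,"claw": 1},{"tx": 0,"ty": 0,"tz": 4,"wx": 0,"wy": 0,"wz": 0,"claw": 1},{"tx": 0,"ty": 0,"tz": 5,"wx": 0,"wy": 0,"wz": 0,"claw": 1},{"tx": 0,"ty": 0,"tz": 5,"wx": 0,"wy": 0,"wz": 0,"claw": 1},{"tx": -5,"ty": 0.6,"tz": 0,"wx": 0,"wy": 0,"wz": 0,"claw": 1},{"tx": -5,"ty": 0.5,"tz": 0,"wx": 0,"wy": 0,"wz": 0,"claw": 1},{"tx": -4,"ty": 0.5,"tz": 0,"wx": 0,"wy": 0,"wz": 0,"claw": 1}])

```text
clock: 8.32
tcp_pos: [0.4384, -0.2352, 0.1972]
orientation: [0.0, 0.054, 0.999, -0.0]
wrist_force: [-0.5, -0.3, 0.2]
finger_gap: -0.0
grip_force: 0.0
```

Run:
```python
from workcell import env, read_camera
import cv2,numpy as np
print(env.get_state()["tcp_pos"])
c=read_camera("scene"); np.savez("scene2.npz",**c)
cv2.imwrite("pics/s2.png",cv2.resize(c["image"][150:320,100:360],None,fx=3,fy=3))
# points near cover 3 above the case top
M=np.linalg.inv(c["camera_from_world"]); z=c["z_map"]; v,u=np.mgrid[:384,:512]
P=np.stack([(u-c["cx"])/c["fx"]*z,(v-c["cy"])/c["fy"]*z,z,np.ones_like(z)],-1)@M.T
o=np.array([.5478,-.213]); R=np.array([[.9935,-.1137],[.1137,.9935]])
L=(P[...,:2]-o)@R.T
# columns at case y -36
for n,k in((36,2),(-36,3),(-108,4)):
    m=(abs(L[...,1]-n/1000)<.012)&(abs(L[...,0])<.08)&(P[...,2]>.0)&(P[...,2]<.13)
    q=np.c_[L[...,0][m],P[...,2][m]]*1000; print(k,q[np.argsort(q[:,0])][::12].round().astype(int).tolist())
```

```text
[ 0.43836903 -0.23517601  0.1971714 ]
2 [[-63, 59], [-57, 61], [-54, 61], [-49, 60], [-45, 59], [-39, 59], [-36, 61], [-33, 60], [-29, 60], [-25, 59], [-21, 63], [-17, 62], [-13, 61], [-10, 62], [-5, 61], [-1, 62], [1, 59], [6, 61], [9, 60], [12, 59], [15, 60], [19, 59], [23, 59], [26, 61], [29, 60], [32, 60], [36, 59], [39, 62], [42, 60], [45, 61], [49, 59], [51, 58], [54, 61], [59, 58], [61, 62], [63, 49], [64, 7], [64, 42], [64, 40], [64, 35], [64, 42], [64, 50], [65, 15], [65, 19], [65, 39], [65, 20], [65, 14], [65, 22], [66, 43], [70, 0], [75, 1], [79, 1]]
3 [[-13, 114], [-10, 113], [-9, 107], [-8, 113], [-7, 99], [-6, 103], [-5, 102], [-4, 95], [-4, 98], [-3, 101], [-2, 94], [-1, 92], [0, 85], [1, 84], [2, 83], [3, 81], [4, 77], [5, 75], [6, 71], [6, 73], [8, 67], [9, 63], [10, 56], [11, 58], [11, 51], [12, 51], [14, 47], [14, 46], [15, 44], [16, 40], [18, 39], [19, 36], [20, 33], [20, 29], [21, 31], [22, 23], [23, 20], [26, 24], [58, 58], [61, 62], [63, 53], [63, 34], [63, 47], [64, 31], [64, 17], [64, 2], [64, 57], [64, 15], [65, 23], [65, 6], [65, 7], [65, 17], [65, 14], [65, 51], [65, 32], [66, 53], [69, 0], [74, 1], [79, 0]]
4 [[-62, 60], [-58, 58], [-55, 61], [-53, 60], [-49, 63], [-46, 60], [-42, 59], [-40, 60], [-36, 61], [-32, 61], [-30, 59], [-26, 60], [-22, 60], [-19, 61], [-16, 60], [-13, 61], [-11, 58], [-7, 60], [-4, 60], [-1, 61], [2, 59], [5, 60], [8, 59], [11, 61], [14, 61], [16, 61], [19, 60], [22, 61], [25, 61], [28, 59], [31, 60], [34, 61], [37, 59], [39, 62], [43, 62], [44, 60], [48, 61], [50, 59], [52, 57], [54, 59], [58, 59], [60, 60], [62, 17], [63, 14], [63, 39], [64, 5], [64, 41], [64, 46], [64, 33], [64, 44], [64, 16], [65, 35], [65, 49], [65, 24], [65, 14], [65, 27], [65, 13], [65, 38], [66, 26], [66, 2], [69, 2], [75, 1], [80, 1]]
```

View pics/s2.png

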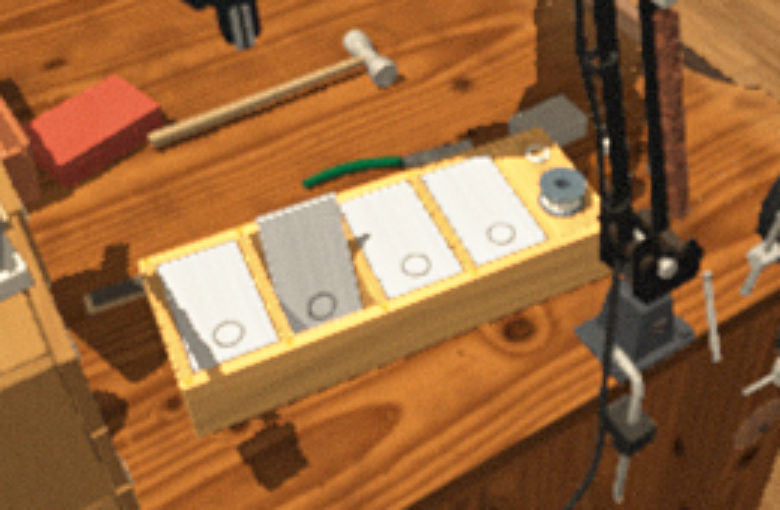

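Cover 3 (crop centre (310,265)) stands tilted, and depth gives about 1.21 rad; the others are flush at z ≈ 60. I'll lower on the near side to z ≈ 0.092 and push away.

Emit:
carry_out(moves=[{"tx": 0,"ty": 0,"tz": -5,"wx": 0,"wy": 0,"wz": 0,"claw": 1},{"tx": 0,"ty": 0,"tz": -4,"wx": 0,"wy": 0,"wz": 0,"claw": 1},{"tx": 0,"ty": 0,"tz": -1.5,"wx": 0,"wy": 0,"wz": 0,"claw": 1},{"tx": 3,"ty": -0.35,"tz": 0,"wx": 0,"wy": 0,"wz": 0,"claw": 1},{"tx": 3,"ty": -0.35,"tz": 0,"wx": 0,"wy": 0,"wz": 0,"claw": 1},{"tx": 1.5,"ty": -0.2,"tz": 0,"wx": 0,"wy": 0,"wz": 0,"claw": 1},{"tx": 0.5,"ty": 0,"tz": 0,"wx": 0,"wy": 0,"wz": 0,"claw": 1},{"tx": 0.3,"ty": 0,"tz": 0,"wx": 0,"wy": 0,"wz": 0,"claw": 1}])

```text
clock: 9.38
tcp_pos: [0.5231, -0.2446, 0.0918]
orientation: [-0.0, 0.054, 0.999, -0.0]
wrist_force: [-1.7, -0.3, 0.4]
finger_gap: 0.0001
grip_force: 0.3
```

Emit:
carry_out(moves=[{"tx": 0.4,"ty": 0,"tz": 0,"wx": 0,"wy": 0,"wz": 0,"claw": 1},{"tx": 0.4,"ty": -0.1,"tz": 0,"wx": 0,"wy": 0,"wz": 0,"claw": 1},{"tx": 0.4,"ty": 0,"tz": 0,"wx": 0,"wy": 0,"wz": 0,"claw": 1},{"tx": 0.4,"ty": -0.1,"tz": 0,"wx": 0,"wy": 0,"wz": 0,"claw": 1},{"tx": 0,"ty": 0,"tz": 0,"wx": 0,"wy": 0,"wz": 0,"claw": 1}])

```text
clock: 10.0
tcp_pos: [0.5395, -0.2467, 0.0913]
orientation: [0.0, 0.054, 0.999, 0.0]
wrist_force: [1.1, -0.1, -0.3]
finger_gap: 0.0002
grip_force: 0.0
```

```bash
cat > ang.py <<'E'
from workcell import env, read_camera
import cv2,numpy as np
c=read_camera("scene"); cv2.imwrite("pics/last.png",cv2.resize(c["image"][150:320,100:360],None,fx=3,fy=3))
M=np.linalg.inv(c["camera_from_world"]); z=c["z_map"]; v,u=np.mgrid[:384,:512]
P=np.stack([(u-c["cx"])/c["fx"]*z,(v-c["cy"])/c["fy"]*z,z,np.ones_like(z)],-1)@M.T
o=np.array([.5478,-.213]); R=np.array([[.9935,-.1137],[.1137,.9935]])
L=(P[...,:2]-o)@R.T
m=(abs(L[...,1]+.036)<.015)&(abs(L[...,0]-.01)<.035)&(P[...,2]>.075)&(P[...,2]<.12)
q=np.c_[L[...,0][m],P[...,2][m]]*1000; a=np.polyfit(q[:,1],q[:,0],1)
print("angle",np.pi/2+np.arctan(a[0]),len(q),"x at z=90:",np.polyval(a,90))
s=env.get_state(); print(((s["tcp_pos"][:2]-o)@R.T).round(4),s["tcp_pos"][2],s["clock"])
E
python3 ang.py
```

```text
angle 1.4966698292286724 232 x at z=90: 11.784442416785852
[-0.0046 -0.0345] 0.09124307615673242 10.05
```

Emit:
carry_out(moves=[{"tx": 0.3,"ty": 0,"tz": 0,"wx": 0,"wy": 0,"wz": 0,"claw": 1},{"tx": 0,"ty": 0,"tz": 0,"wx": 0,"wy": 0,"wz": 0,"claw": 1},{"tx": -1,"ty": 0.1,"tz": 0,"wx": 0,"wy": 0,"wz": 0,"claw": 1},{"tx": -3,"ty": 0.3,"tz": 0,"wx": 0,"wy": 0,"wz": 0,"claw": 1},{"tx": -4,"ty": 0.4,"tz": 2,"wx": 0,"wy": 0,"wz": 0,"claw": 1},{"tx": -3,"ty": 0.4,"tz": 4,"wx": 0,"wy": 0,"wz": 0,"claw": 1},{"tx": 0,"ty": 0,"tz": 4,"wx": 0,"wy": 0,"wz": 0,"claw": 1},{"tx": 0,"ty": 0,"tz": 0,"wx": 0,"wy": 0,"wz": 0,"claw": 1}])

```text
clock: 11.05
tcp_pos: [0.4331, -0.2359, 0.1949]
orientation: [0.003, 0.055, 0.999, -0.002]
wrist_force: [0.4, -0.6, -0.2]
finger_gap: 0.0001
grip_force: 0.0
```

```bash
python3 ang.py; sleep 0; python3 ang.py
```

```text
angle 1.6613307850635435 185 x at z=90: 14.35294473258475
[-0.112  -0.0352] 0.19297151543343932 11.1
angle 1.6522842683518502 184 x at z=90: 14.411873641797431
[-0.1127 -0.0347] 0.191608551356946 11.15
```

View pics/last.png

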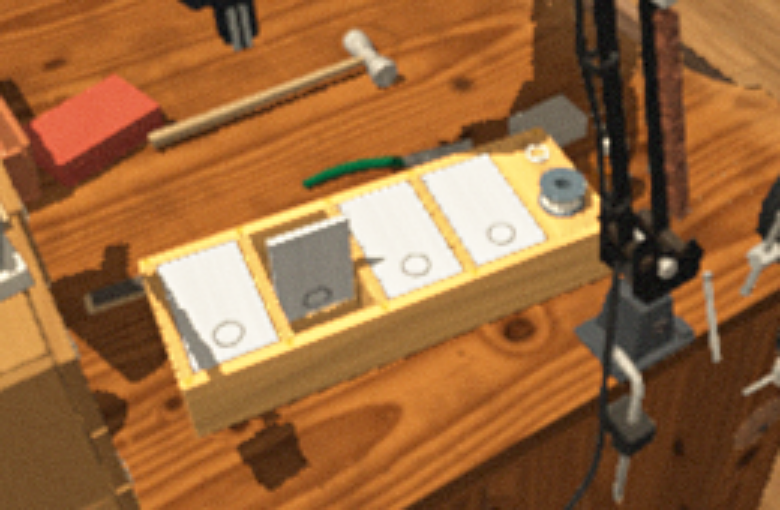

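Cover 3, at (312,270), stands just past upright at about 1.66 rad. The other three covers are flush, the tools have not moved and the gripper is clear.

```bash
python3 -c "
from workcell import env; print(env.hand_in())"
```

```text
the job is handed in; nothing more can be done
None
```

I handed the job in with cover 3 (y = -36 mm), the free one, left open at about 1.66 rad by camera depth; the other three are flush, the loose things around it were not touched, and the judge returned no verdict.

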